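# Pin the busbar links in the assembly nest

## Robot

A 6-joint arm with a two-finger parallel gripper is mounted at the origin on a cart in front of the work surface, level with it; the furniture and walls round the work are solid. World frame = base frame: x ahead of the robot, y to its left, z up, the work surface at z = 0. Lengths are in m, angles in rad, forces in N, time in s.
With the tool pointing down it reaches from about 0.35 to 0.85 m from the base axis. Payload 8.1 kg.
Tool frame: the origin (TCP) lies midway between the tips of the shut fingers; the grasp point (between the pads) lies 19 mm behind it; z points along the fingers, y is the direction in which the jaws open and shut (so a half turn about z gives the same grasp; the last joint's range is limited). The gripper opens to 93 mm and grips with 3 to 60 N. Pads are 15 mm wide; open, the fingers measure 128 mm over their backs; the gripper's body (75 mm by 188 mm) begins 65 mm behind the grasp point.
Start: joints at [1.148, 0.13, 1.488, -0, 1.523, -0.085], TCP at [0.199, 0.566, 0.219] pointing down, gripper open.
Joint ranges: [-2.96, 2.96], [-0.89, 2.26], [0.02, 2.5], [-1.34, 4.48], [0, 2.73], [-2.66, 2.66]. Speed limits (rad/s): [2.39, 2.39, 2.79, 3.14, 3.14, 3.14].

## Interface

Orientations are given as a unit quaternion [x, y, z, w].
In Python, from workcell import bot, cams, ticket, models gives the robot as it stands.
- The arm moves only by the tool jog_arm, never from a script. Its argument "rows" is a list of rows, each a list of 5 numbers: the shift along the tool's x, y, z in cm, then the turn about the tool's z in units of 8 degrees (1.0 is 8 degrees), then the opening in per cent of the stroke, from 0 (shut) to 100 (fully open). In form: [[dx, dy, dz, yaw, grip], ...]. A call has 1 to 10 rows; each row is the pose to reach, as a shift and turn from the pose measured when the call began, along the tool's axes at that moment; what a row does not reach only later rows make up. A row lasts 1/10 s, in which the tool goes at most 50 mm and 8.59 degrees, less where a joint would pass 70% of its speed; a pose out of reach is approached as far as the arm can. A call with a gripper value outside its range is refused whole. The fingers move at their own pace and stop on an object; "squeeze" is the grip in N (left out, the last holds). Time passes only in rows, so rows that repeat a pose let the fingers close. It gives the time, the measured TCP pose, the force and the opening at its end, in the units of the state.
- bot.get_state(): the state, without advancing time (a new reading comes with each control period).
- cams.get_image(name): name is "scene" or "top" or "wrist"; returns a dict with "img" (480x640x3 uint8, red, green, blue), "fx", "fy", "cx", "cy" (pixels), "position" and "rotation" of the camera in the world. Camera axes: x right, y up, looking along -z (the intrinsics and any distortion apply to the point x, -y, -z); pixel columns grow to the right and rows downward; lengths in m; the calibration is good to about 2 mm. A picture is of the moment at which its call begins. There is no depth.
- ticket.sign_off(): hands the job in, once; it reports no verdict.
Trained networks look in a picture, given as the dict that the camera call returned (one of the last four; its "shot" number tells which), for a name from the list of things; names that differ only in an ending like _2 or _b are one class to them, and where a whole thing is asked for, a point or a joint stands for the part that bears it (a point fixed in the world has none). Each returns a list of dicts, best first, with "score" (0 to 1); they miss things now and then, are a little off and sometimes report something else, mostly with a low value. They report only what shows in the picture. A call takes as long as a camera call. They do not tell look-alikes from the thing itself.
- models.boxes_of(picture, query): "bbox" ([left, top, width, height] in pixels, round what is visible of it).
- models.landmark_of(picture, query): "point" ([row, column] in pixels: a listed point, or the origin of a listed thing).
The state is a dict: "clock": time; "joint_positions": joint angles; "qd": joint speeds; "joint_efforts": joint torques, N m; "position": TCP position; "eef_rot": TCP orientation; "ft_force": force on the tool from outside, world axes, zero at the start; "torque": the same for the moment, N m; "finger_gap": opening from 0.0 (shut) to 1.0 (fully open).
Only numpy, scipy, OpenCV 4.12 (cv2) and the standard library are available. Lean on these libraries where they do the work, as an engineer would, in place of code of your own. Each camera call takes 0.05 s, during which the arm holds its last target.

## Task

The two copper links and the black spacer between them lie loose and staggered in the aluminium assembly nest: line up their holes and pass the red-headed pin from its stand down through all three into the bush beneath, until its collar sits fully down on the top link. The bush is hidden under the links and may be clamped anywhere along its slot, so feel for it gently with the pin and do not force anything; let go of the pin when it is home and leave the loupe, circuit board, marker and side cutters where they are.

Things in the scene. Friction and masses are not known exactly. Their poses are not given: they have to be found in the camera images.
- nest: Fixed aluminium assembly nest, 115 x 64 x 40 mm. Origin on its underside; base spans x -45 to +70, y -32 to +32 mm. The links lie flat on its floor (z = 20 mm) between two steel side rails (inner faces y = +-21 mm, x -30 to +60 mm, tops at z = 34 mm) and slide along its x axis. Its -x end is open; the links stick out there past the base, so they can be pushed towards +x.
- end_stop (a point): Foot of the steel end stop of the nest, centre of its inner face (nest x = +60, y = 0, z = 20 mm), which rises 20 mm above the floor. Same axes as the nest. The links' +x ends butt against it.
- line_up (a point): Point on the nest floor (nest x = +30, y = 0, z = 20 mm) above which the holes of all three links are in line when all three touch the end stop. Same axes as the nest.
- slot (a point): Middle of the slot in the nest floor (nest x = +15, y = 0, z = 17 mm): 50 mm long in x, 16.5 mm wide, 3 mm deep. Its bottom is the flat top of a clamped, unyielding brass carriage with one round bore, the bush: 13.5 mm diameter, 14 mm deep, 1 mm chamfer, at y = 0 and nest x between +2 and +26 mm; unseen, not reported. The pin's tip stops hard on the carriage and goes on down over the bore.
- link_bottom: Loose copper link, bottom of the stack, 110 x 40 x 6 mm, 200 g, flat, smooth (friction 0.2). Origin: centre of its 14 mm hole, on the underside; x along its length, z up: it reaches 30 mm from the hole to the +x end and 80 mm to the -x end. A second, 9 mm hole near the -x end is not used.
- spacer: Loose black spacer between the copper links, same shape and origin as link_bottom (110 x 40 x 6 mm, 80 g, origin at the centre of the 14 mm hole on the underside).
- link_top: Loose copper link on top of the stack, same shape and origin as link_bottom, about 200 g. The top of the whole stack is 38 mm above the nest's underside. A pin standing in the holes drags the links along when it is moved along the nest's x axis.
- pin: Steel pin with red head, upright in its stand, 80 g. Origin: centre of its flat tip, z up. Shank 12 mm diameter, 34 mm long, the last 4 mm tapered to 10 mm at the tip. Red grip 18 x 18 mm square, 38 to 71 mm above the tip, its flat sides facing the pin's x and y axes. Fully home, the tip is 4 mm above the nest's underside.
- collar (a point): Centre of the underside of the pin's steel collar, 34 mm above the tip. Collar 26 mm in diameter, 4 mm thick; it rests on the stand now and on the top link when the pin is home.
- stand: Fixed grey block, 56 x 56 x 40 mm on a dark steel foot plate 76 x 60 x 3 mm, origin at the centre of its underside, z up; the pin stands in a 15 mm hole, 37 mm deep, in its middle, the collar resting on the block's top.
- loupe: Black magnifier, 41 mm diameter, 36 mm high, loose bystander. Origin: centre of its underside.
- pcb: Small green circuit board on stand-offs, 42 x 60 x 11 mm, loose bystander. Origin: centre of its underside.
- marker: Red and white marker pen, 17 x 135 x 16 mm, lying, loose bystander. Origin: centre of its underside.
- cutters: Side cutters with blue handles, 40 x 121 x 11 mm, lying, loose bystander. Origin: centre of its underside.
Mind the look-alikes: they are no part of the job. Of the things like the nest, leave any that is brown; of the rest the smaller one is meant. What is shaped like the link_top but blue or green is not meant.

How it is judged:
At the end, for the whole second after the job is handed in: The pin stands upright (within 0.08 rad) and at rest through the holes of both copper links and the spacer (each hole within 4 mm of the pin) and in the bush, tip within 2.5 mm of its fully home height, and the stack lies flat in the nest, top link within 2.5 mm of its height (z of pin in the frame of nest between 0.001 and 0.0065 m and angle between pin's own z axis and vertical below 0.08 rad and horizontal distance between pin and link_bottom below 0.004 m and horizontal distance between pin and spacer below 0.004 m and horizontal distance between pin and link_top below 0.004 m and z of link_top in the frame of nest between 0.03 and 0.0345 m and angle between link_top's own z axis and vertical below 0.05 rad and linear speed of each of pin, link_top below 0.02 m/s); the robot touches nothing.
It fails at once if the pin is pressed on the nest, its bush carriage or a link with more than 40 N (contact force between pin and nest above 40 N or contact force between pin and link_bottom above 40 N or contact force between pin and spacer above 40 N or contact force between pin and link_top above 40 N).
It fails at once if a link or the spacer is pressed on the nest with more than 50 N (contact force between any of link_bottom, spacer, link_top and nest above 50 N).
It fails at once if a bystander (loupe, circuit board, marker, side cutters) is moved more than 20 mm (distance of any of loupe, pcb, marker, cutters from where it was at the start of the episode above 0.02 m).
It also fails if it takes over 72 s, if anything falls off the work surface, if the arm or the gripper's body presses on something with over 40 N, if the wrist force passes 120 N, or if a joint passes its speed limit or range.

## Working session

There is one attempt and no reset: what is moved stays moved. The work goes in short steps, Python scripts to look and compute and a tool call to move; the robot and the scene stay as the last step left them, time stands still between calls to the robot, and variables do not carry over. Pictures are saved under pics/ and viewed, and the job is handed in when it is done.

Besides the shell and the picture viewer there is one more tool, called after ">>>" as name(argument=value, ...) on one line, values as JSON. jog_arm: Moves the arm, as the interface text tells. Its arguments: {"type":"object","properties":{"rows":{"type":"array"},"squeeze":{"type":"number"}},"required":["rows"]}

```bash
mkdir -p pics; ls
cat > h.py <<'E'
import numpy as np, cv2
from workcell import bot, cams, ticket, models
def save(p,n): cv2.imwrite(f'pics/{n}.png',cv2.cvtColor(p['img'],cv2.COLOR_RGB2BGR))
def ray(p,rc):
    r,c=rc
    d=np.array([(c-p['cx'])/p['fx'],-(r-p['cy'])/p['fy'],-1.0])
    return np.array(p['position']),np.array(p['rotation'])@d
def atz(p,rc,z):
    o,d=ray(p,rc); return o+d*(z-o[2])/d[2]
def proj(p,X):
    q=np.array(p['rotation']).T@(np.array(X)-np.array(p['position']))
    return p['cy']-p['fy']*q[1]/-q[2], p['cx']+p['fx']*q[0]/-q[2]
E
python3 - <<'E'
from h import *
s=bot.get_state(); print(s)
for n in ('scene','top','wrist'):
    p=cams.get_image(n); save(p,n+'0'); print(n,{k:v for k,v in p.items() if k!='img'})
    for q in ('nest','end_stop','line_up','slot','link_top','spacer','link_bottom','pin','collar','stand'):
        for f in (models.landmark_of,):
            print(q,[(np.round(a['point']).tolist(),round(a['score'],2)) for a in f(p,q)[:4]])
E
```

```text
pics
{'clock': 0.0, 'joint_positions': array([ 1.14757081e+00,  1.31192139e-01,  1.48926409e+00, -9.26022876e-06,
        1.52301266e+00, -8.53642282e-02]), 'qd': array([ 0.00075014, -0.00033334,  0.00028276, -0.00199344, -0.00100751,
       -0.00024231]), 'joint_efforts': array([ 4.83444055e-04, -5.59864604e+01, -4.91747224e+01,  7.68362009e-02,
        3.60446039e-02, -2.09167119e-04]), 'position': array([0.19860754, 0.56556784, 0.2175773 ]), 'eef_rot': array([ 1.68128018e-01,  9.85764723e-01, -9.09116309e-04, -2.31520926e-04]), 'ft_force': array([ 0.03873913,  1.19067869, -0.42337914]), 'torque': array([ 0.03009246,  0.00798352, -0.02040846]), 'finger_gap': 0.9995858662609476}
scene {'fx': 437.8157511767441, 'fy': 437.8157511767441, 'cx': 323.8518325516809, 'cy': 243.57654006223427, 'position': array([-0.15941056, -0.42909171,  0.49849902]), 'rotation': array([ 0.45012278, -0.25795503, -0.4277549 ,  0.74018541]), 'shot': 1}
nest [([289.0, 220.0], 0.87), ([261.0, 150.0], 0.86)]
end_stop [([273.0, 236.0], 0.71), ([231.0, 271.0], 0.7), ([237.0, 174.0], 0.6)]
line_up [([241.0, 164.0],
[... 909 characters left out ...]
2.0], 0.61), ([307.0, 252.0], 0.59)]
link_top [([222.0, 294.0], 0.91), ([228.0, 228.0], 0.85), ([188.0, 188.0], 0.64)]
spacer [([228.0, 232.0], 0.56), ([257.0, 355.0], 0.32)]
link_bottom [([256.0, 359.0], 0.73)]
pin []
collar [([256.0, 356.0], 0.46)]
stand [([256.0, 354.0], 0.68)]
wrist {'fx': 353.01903609994446, 'fy': 353.01903609994446, 'cx': 324.0477346150891, 'cy': 239.37304321554333, 'position': array([0.11903237, 0.5946544 , 0.38514341]), 'rotation': array([-0.12456998, -0.08825743,  0.57143615,  0.80632107]), 'shot': 3}
nest []
end_stop [([463.0, 245.0], 0.57)]
line_up [([440.0, 239.0], 0.72)]
slot [([429.0, 226.0], 0.81)]
link_top []
spacer []
link_bottom []
pin []
collar []
stand []
```

Rotation is a quaternion; I'll fix the helper. View pictures.

```bash
sed -i "s/^import numpy.*/import numpy as np, cv2\nfrom scipy.spatial.transform import Rotation as R/; s/np.array(p\['rotation'\])@d/R.from_quat(p['rotation']).as_matrix()@d/; s/np.array(p\['rotation'\]).T@/R.from_quat(p['rotation']).as_matrix().T@/" h.py; cat h.py
python3 - <<'E'
import cv2
for n in('top0','scene0'):
    i=cv2.imread(f'pics/{n}.png'); x0,y0,w,h=(120,170,270,200) if n=='top0' else (100,180,320,240)
    cv2.imwrite(f'pics/{n}z.png',cv2.resize(i[y0:y0+h,x0:x0+w],None,fx=800/w,fy=min(800/w,600/h),interpolation=cv2.INTER_CUBIC))
E
```

```text
import numpy as np, cv2
from scipy.spatial.transform import Rotation as R
from workcell import bot, cams, ticket, models
def save(p,n): cv2.imwrite(f'pics/{n}.png',cv2.cvtColor(p['img'],cv2.COLOR_RGB2BGR))
def ray(p,rc):
    r,c=rc
    d=np.array([(c-p['cx'])/p['fx'],-(r-p['cy'])/p['fy'],-1.0])
    return np.array(p['position']),R.from_quat(p['rotation']).as_matrix()@d
def atz(p,rc,z):
    o,d=ray(p,rc); return o+d*(z-o[2])/d[2]
def proj(p,X):
    q=R.from_quat(p['rotation']).as_matrix().T@(np.array(X)-np.array(p['position']))
    return p['cy']-p['fy']*q[1]/-q[2], p['cx']+p['fx']*q[0]/-q[2]
```

View pics/top0z.png

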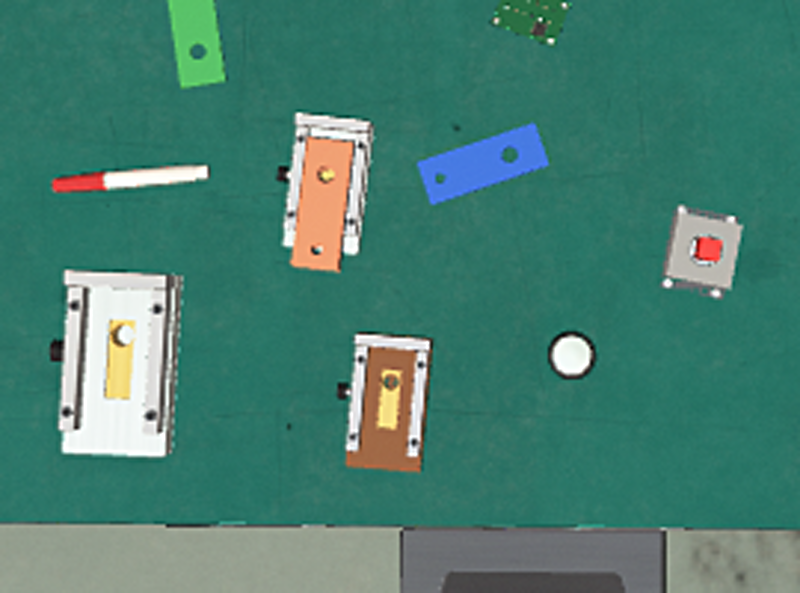

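View pics/scene0z.png

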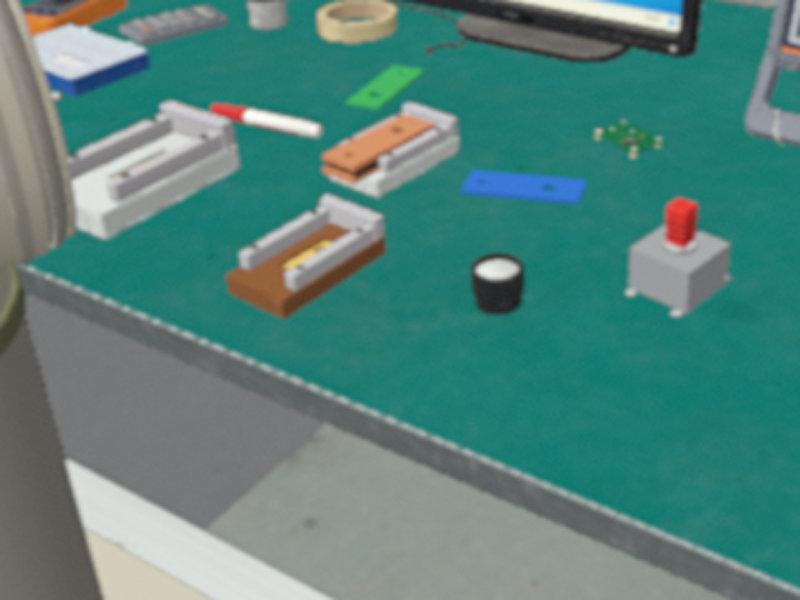

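View pics/top0.png

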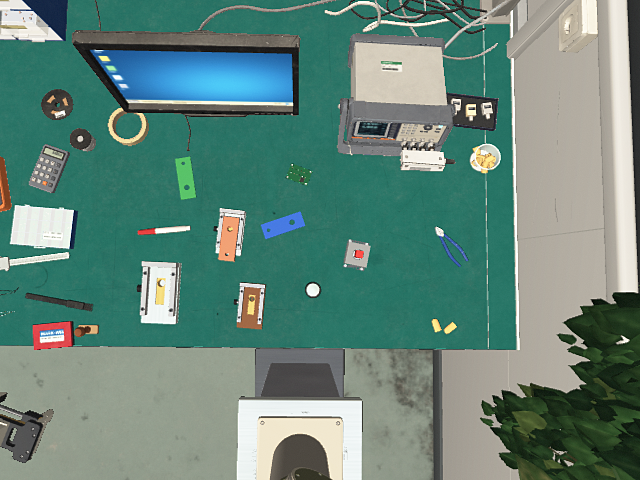

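Run:
```python
from h import *
p=cams.get_image('top'); s=cams.get_image('scene')
w=cams.get_image('wrist')
# top zoom scale: 800/270=2.963
def z(c,r): return (170+r/2.963,120+c/2.963)
for n,c,r,h in [('hole top',326,175,.038),('small',317,250,.038),('stopL',297,115,.04),('stopR',371,122,.04),('railLend',288,247,.034),('railRend',349,253,.034),('linkL+x',308,137,.038),('linkR+x',353,140,.038),('link-xL',291,266,.038),('link-xR',341,271,.038),('pinhead',709,249,.074+.003),('loupe',572,355,.036)]:
    print(n,atz(p,z(c,r),h).round(3))
print(R.from_quat(w['rotation']).as_matrix().round(2))
st=bot.get_state(); T=R.from_quat(st['eef_rot']).as_matrix(); print(T.round(3))
print('cam in tool',T.T@(np.array(w['position'])-st['position'])); print((T.T@R.from_quat(w['rotation']).as_matrix()).round(3))
for v in(p,s):print(models.boxes_of(v,'pin'),models.boxes_of(v,'stand'))
def sz(c,r):return (180+r/2.5,100+c/2.5)
print(atz(s,sz(680,203),.077),atz(s,sz(398,128),.038))
```

```text
hole top [0.586 0.183 0.038]
small [0.521 0.189 0.038]
stopL [0.637 0.208 0.04 ]
stopR [0.632 0.145 0.04 ]
railLend [0.524 0.214 0.034]
railRend [0.519 0.162 0.034]
linkL+x [0.618 0.199 0.038]
linkR+x [0.616 0.16  0.038]
link-xL [0.507 0.211 0.038]
link-xR [0.504 0.168 0.038]
pinhead [ 0.525 -0.142  0.077]
loupe [ 0.434 -0.03   0.036]
[[ 0.33 -0.9  -0.28]
 [ 0.94  0.32  0.1 ]
 [-0.   -0.3   0.95]]
[[-0.943  0.331 -0.   ]
 [ 0.331  0.943 -0.   ]
 [ 0.    -0.    -1.   ]]
cam in tool [ 0.08474465  0.00050322 -0.16652562]
[[ 0.     0.953  0.302]
 [ 1.    -0.    -0.   ]
 [-0.     0.302 -0.953]]
[] [{'bbox': [343.4, 241.9, 29.7, 30.4], 'score': 0.63}]
[{'bbox': [363.9, 260.9, 14.4, 19.7], 'score': 0.74}] [{'bbox': [353.9, 271.0, 38.5, 36.0], 'score': 0.72}]
[ 0.52302743 -0.14009948  0.077     ] [0.58422588 0.18322417 0.038     ]
```

View pics/wrist0.png

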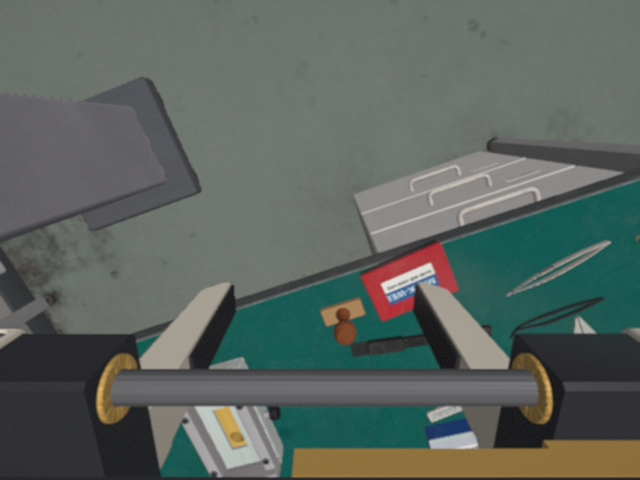

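>>> jog_arm(rows=[[-5,-2.25,0,-0.2,0],[-10,-4.5,0,-0.4,0],[-15,-6.75,0,-0.6,0],[-20,-9,0,-0.8,0],[-25,-11.25,0,-1,0],[-30,-13.5,0,-1.2,0],[-35,-15.75,0,-1.4,0],[-40,-18,0,-1.6,0],[-45,-20.25,0,-1.8,0],[-50,-22.5,0,-1.8,0]], squeeze=20)

```text
clock: 3.0
position: [0.5624, 0.2197, 0.2189]
eef_rot: [0.043, 0.999, 0.0, 0.0]
ft_force: [-0.2, 0.4, -0.6]
finger_gap: 0.191
```

>>> jog_arm(rows=[[0,0,0,0,0],[0,0,0,0,0],[0,0,0,0,0]])

```text
clock: 3.3
position: [0.5617, 0.2205, 0.2188]
eef_rot: [0.043, 0.999, 0.0, -0.0]
ft_force: [0.1, 0.9, 0.4]
finger_gap: 0.002
```

Run:
```python
from h import *
st=bot.get_state(); print(st['position'],R.from_quat(st['eef_rot']).as_matrix().round(3),st['ft_force'],st['finger_gap'])
p=cams.get_image('wrist'); save(p,'w1')
for q in ('nest','end_stop','line_up','slot','link_top'):
    print(q,[(np.round(a['point'],1).tolist(),round(a['score'],2)) for a in models.landmark_of(p,q)[:4]])
```

```text
[0.56169698 0.22046648 0.21877129] [[-0.996  0.085 -0.   ]
 [ 0.085  0.996  0.001]
 [ 0.     0.001 -1.   ]] [0.0932732  0.92834808 0.40421544] 0.0017504967962369737
nest [([29.2, 213.3], 0.96), ([351.8, 169.6], 0.61), ([39.3, 452.3], 0.57)]
end_stop [([273.4, 293.4], 0.95), ([92.0, 214.1], 0.82), ([124.5, 458.2], 0.61)]
line_up [([60.9, 211.5], 0.86), ([241.7, 292.9], 0.63), ([76.5, 460.3], 0.56)]
slot [([43.9, 210.3], 0.84), ([228.4, 291.5], 0.67), ([59.9, 458.4], 0.66)]
link_top [([237.9, 292.8], 0.87), ([260.2, 162.5], 0.79), ([307.1, 398.9], 0.62)]
```

View pics/w1.png

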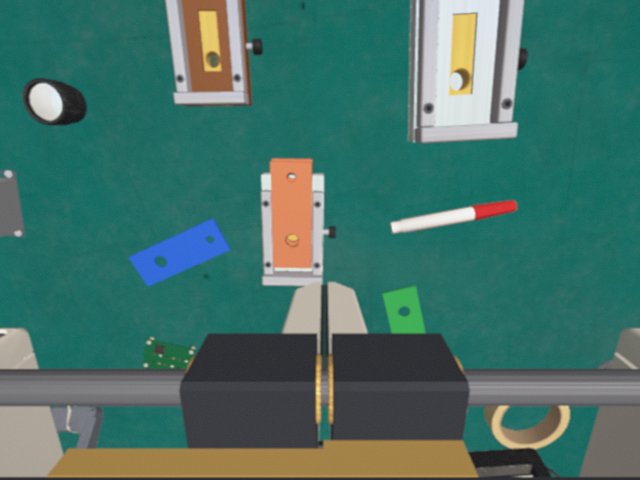

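Run:
```python
from h import *
i=cv2.imread('pics/w1.png')[145:295,230:360]; cv2.imwrite('pics/w1z.png',cv2.resize(i,None,fx=4,fy=4,interpolation=cv2.INTER_CUBIC))
```

```text
(no output)
```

View pics/w1z.png

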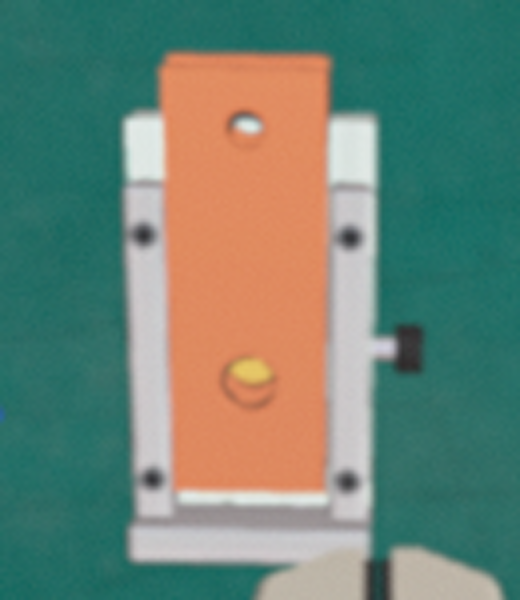

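Run:
```python
from h import *
p=cams.get_image('wrist')
z=lambda c,r:(145+(r+.5)/4-.5,230+(c+.5)/4-.5)
Z={}
for n,c,r,h in [('hole',249,382,.038),('small',246,128,.038),('stopL_out',131,560,.04),('stop_in_mid',252,520,.04),('stopL_in',133,525,.04),('stopR_in',371,520,.04),('railLend',126,185,.034),('railRend',374,187,.034),('baseL',127,116,.02),('baseR',375,117,.02),('top+xL',177,490,.038),('top+xR',326,492,.038),('top-xL',162,67,.038),('top-xR',330,70,.038),('low -x z26',246,55,.026),('low-x z32',246,55,.032)]:
    X=atz(p,z(c,r),h); Z[n]=X; print(n,X.round(4))
m=(Z['railLend']+Z['railRend'])/2; b=(Z['stopL_in']+Z['stopR_in'])/2
d=(b-m)[:2]; print('axis',d,np.linalg.norm(d),np.arctan2(d[1],d[0]))
d=(Z['hole']-Z['small'])[:2];print(np.arctan2(d[1],d[0]))
```

```text
hole [0.5853 0.1859 0.038 ]
small [0.5204 0.1924 0.038 ]
stopL_out [0.6317 0.1491 0.04  ]
stop_in_mid [0.6229 0.1827 0.04  ]
stopL_in [0.6217 0.1511 0.04  ]
stopR_in [0.6256 0.2141 0.04  ]
railLend [0.5325 0.1605 0.034 ]
railRend [0.5382 0.2223 0.034 ]
baseL [0.5171 0.1605 0.02  ]
baseR [0.5227 0.2239 0.02  ]
top+xL [0.6135 0.1636 0.038 ]
top+xR [0.6174 0.2028 0.038 ]
top-xL [0.5042 0.1739 0.038 ]
top-xR [0.5083 0.2142 0.038 ]
low -x z26 [0.504  0.1932 0.026 ]
low-x z32 [0.5035 0.1938 0.032 ]
axis [ 0.08828068 -0.0088337 ] 0.08872154313451182 -0.09973187551147368
-0.10020349711653315
```

>>> jog_arm(rows=[[4.5,-1.6,0,0,0],[8.95,-3.15,0,0,0],[8.95,-3.15,4,0,0],[8.95,-3.15,8,0,0],[8.95,-3.15,12,0,0],[8.95,-3.15,16,0,0],[8.95,-3.15,19,0,0],[8.95,-3.15,20.6,0,0],[8.95,-3.15,20.6,0,0],[8.95,-3.15,20.6,0,0]])

```text
clock: 4.65
position: [0.4703, 0.1969, 0.0135]
eef_rot: [0.042, 0.999, 0.0, 0.0]
ft_force: [0.3, 0.1, 0.7]
finger_gap: 0.01
```

Run:
```python
from h import *
st=bot.get_state(); print(st['position'],st['ft_force'])
p=cams.get_image('wrist'); save(p,'w2');
```

```text
[0.4702905 0.1969452 0.0134504] [0.26391035 0.05733048 0.70911601]
```

View pics/w2.png

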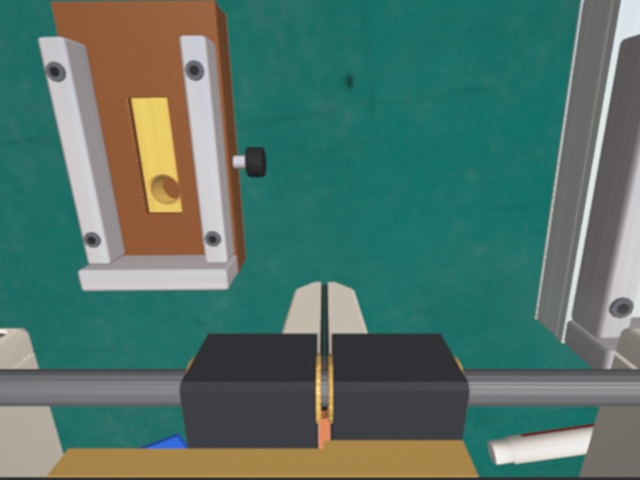

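>>> jog_arm(rows=[[-0.5,0,0,0,0],[-1,0,0,0,0],[-1.5,0,0,0,0],[-1.8,0,0,0,0],[-2,0,0,0,0],[-2.1,0,0,0,0],[-2.2,0,0,0,0],[-2.3,0,0,0,0],[-2.4,0,0,0,0]])

```text
clock: 5.6
position: [0.495, 0.1951, 0.0143]
eef_rot: [0.042, 0.999, 0.0, 0.001]
ft_force: [-1.6, 0.4, 0.4]
finger_gap: 0.007
```

>>> jog_arm(rows=[[-0.1,0,0,0,0],[-0.2,0,0,0,0],[-0.3,0,0,0,0],[-0.4,0,0,0,0]])

```text
clock: 6.0
position: [0.4988, 0.1948, 0.0141]
eef_rot: [0.042, 0.999, 0.0, 0.001]
ft_force: [-0.6, 0.3, -0.2]
finger_gap: 0.006
```

>>> jog_arm(rows=[[-0.1,0,0,0,0],[-0.2,0,0,0,0],[-0.3,0,0,0,0]])

```text
clock: 6.3
position: [0.5019, 0.1945, 0.0141]
eef_rot: [0.042, 0.999, 0.0, 0.001]
ft_force: [-1.1, -0.5, -0.4]
finger_gap: 0.004
```

>>> jog_arm(rows=[[-0.07,0,0,0,0],[-0.14,0,0,0,0],[-0.2,0,0,0,0]])

```text
clock: 6.6
position: [0.5038, 0.1943, 0.0141]
eef_rot: [0.042, 0.999, 0.0, 0.001]
ft_force: [-2.4, -0.0, 1.0]
finger_gap: 0.01
```

>>> jog_arm(rows=[[-0.05,0,0,0,0],[-0.1,0,0,0,0]])

```text
clock: 6.8
position: [0.5047, 0.1943, 0.0141]
eef_rot: [0.042, 0.999, 0.0, 0.001]
ft_force: [-3.3, -1.1, 1.3]
finger_gap: 0.005
```

>>> jog_arm(rows=[[-0.05,0,0,0,0],[-0.1,0,0,0,0]])

```text
clock: 7.0
position: [0.5055, 0.1942, 0.014]
eef_rot: [0.042, 0.999, 0.0, 0.0]
ft_force: [-2.8, 0.7, 1.0]
finger_gap: 0.001
```

>>> jog_arm(rows=[[-0.04,0,0,0,0],[-0.08,0,0,0,0]])

```text
clock: 7.2
position: [0.5063, 0.1941, 0.014]
eef_rot: [0.042, 0.999, 0.0, 0.0]
ft_force: [-1.5, -0.4, 0.9]
finger_gap: 0.004
```

>>> jog_arm(rows=[[-0.04,0,0,0,0],[-0.08,0,0,0,0]])

```text
clock: 7.4
position: [0.5064, 0.194, 0.0138]
eef_rot: [0.042, 0.999, 0.0, -0.0]
ft_force: [-7.6, 0.8, 2.6]
finger_gap: 0.003
```

>>> jog_arm(rows=[[-0.04,0,0,0,0]])

```text
clock: 7.5
position: [0.5064, 0.1941, 0.0136]
eef_rot: [0.042, 0.999, 0.0, -0.001]
ft_force: [-3.8, 0.9, 0.5]
finger_gap: 0.004
```

>>> jog_arm(rows=[[-0.04,0,0,0,0]])

```text
clock: 7.6
position: [0.5063, 0.1941, 0.0134]
eef_rot: [0.042, 0.999, 0.0, -0.001]
ft_force: [-5.0, -0.4, 2.7]
finger_gap: 0.002
```

>>> jog_arm(rows=[[-0.1,0,0,0,0],[-0.15,0,0,0,0]])

```text
clock: 7.8
position: [0.5064, 0.1941, 0.0129]
eef_rot: [0.042, 0.999, 0.0, -0.003]
ft_force: [-10.4, 1.5, 4.4]
finger_gap: 0.009
```

>>> jog_arm(rows=[[1.5,0,0,0,0],[3,0,0,0,0],[3,0,-5,0,0],[3,0,-10,0,0],[0,0,-15,0,0],[-5,0,-18,0,0],[-8,0,-19,0,0],[-8,0,-19,0,0]])

```text
clock: 8.6
position: [0.5935, 0.1865, 0.2057]
eef_rot: [0.043, 0.999, 0.001, 0.001]
ft_force: [0.0, -0.6, -0.4]
finger_gap: 0.007
```

Run:
```python
from h import *
st=bot.get_state(); print(st['position'],st['ft_force'],R.from_quat(st['eef_rot']).as_matrix().round(3))
p=cams.get_image('wrist'); save(p,'w3')
r,c=map(int,proj(p,[.575,.187,.038])); print(r,c)
r0=max(r-80,0);c0=max(c-80,0);print(r0,c0)
cv2.imwrite('pics/w3z.png',cv2.resize(cv2.imread('pics/w3.png')[r0:r0+150,c0:c0+160],None,fx=4,fy=4,interpolation=cv2.INTER_CUBIC))
```

```text
[0.59346121 0.18651281 0.2056924 ] [ 0.02087333 -0.55180516 -0.43998724] [[-0.996  0.086  0.003]
 [ 0.086  0.996  0.001]
 [-0.002  0.001 -1.   ]]
199 322
119 242
```

View pics/w3z.png

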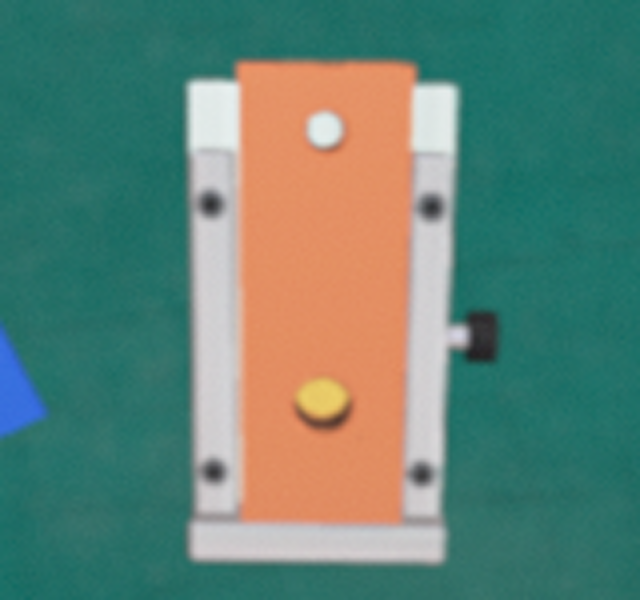

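Run:
```python
from h import *
p=cams.get_image('wrist')
z=lambda c,r:(119+(r+.5)/4-.5,242+(c+.5)/4-.5)
for n,c,r,h in [('hole',323,403,.038),('small',324,130,.038),('stopin',322,522,.04),('linkend',322,521,.038),('-x',326,64,.038),('knob',484,337,.02)]: print(n,atz(p,z(c,r),h).round(4))
t=cams.get_image('top')
print(models.landmark_of(t,'line_up')[:3])
```

```text
hole [0.5902 0.1858 0.038 ]
small [0.5261 0.1916 0.038 ]
stopin [0.6198 0.1829 0.04  ]
linkend [0.6203 0.1829 0.038 ]
-x [0.5118 0.1933 0.038 ]
knob [0.5811 0.2272 0.02  ]
[{'point': [298.0, 250.1], 'score': 0.95}, {'point': [286.3, 162.5], 'score': 0.71}, {'point': [224.6, 230.9], 'score': 0.67}]
```

>>> jog_arm(rows=[[0,-4,0,0,100],[0.2,-8,0,0,100],[0.4,-12,0,0,100],[0.6,-16,0,0,100],[0.8,-20,0,0,100],[1,-24,0,0,100],[1,-28,0,0,100],[1,-31,0,0,100],[1,-33,0,0,100],[1,-33,0,0,100]])

```text
clock: 9.8
position: [0.547, -0.1425, 0.2009]
eef_rot: [0.043, 0.999, -0.0, -0.004]
ft_force: [-0.3, 1.4, 0.9]
finger_gap: 0.816
```

Run:
```python
from h import *
st=bot.get_state(); print(st['position'],st['finger_gap'],R.from_quat(st['eef_rot']).as_matrix().round(3))
p=cams.get_image('wrist'); save(p,'w4')
```

```text
[ 0.54702006 -0.14245108  0.20092637] 0.8162039020798542 [[-0.996  0.086 -0.008]
 [ 0.086  0.996 -0.   ]
 [ 0.008 -0.001 -1.   ]]
```

View pics/w4.png

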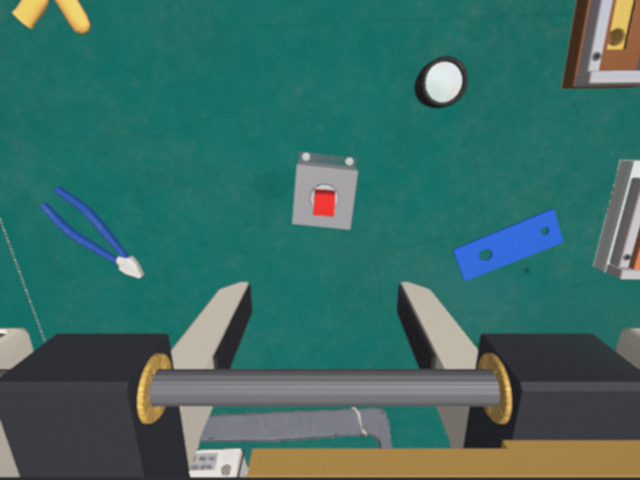

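>>> jog_arm(rows=[[0,0,0,0,100],[0,0,0,0,100]])

```text
clock: 10.05
position: [0.547, -0.1396, 0.2007]
eef_rot: [0.042, 0.999, 0.0, -0.004]
ft_force: [-0.2, 0.6, 0.5]
finger_gap: 0.99
```

Run:
```python
from h import *
st=bot.get_state(); print(st['position'],R.from_quat(st['eef_rot']).as_matrix().round(3))
p=cams.get_image('wrist'); save(p,'w5')
r0,c0=140,270
cv2.imwrite('pics/w5z.png',cv2.resize(cv2.imread('pics/w5.png')[r0:r0+100,c0:c0+110],None,fx=6,fy=6,interpolation=cv2.INTER_CUBIC))
```

```text
[ 0.54700131 -0.13963096  0.20067989] [[-0.996  0.084 -0.008]
 [ 0.084  0.996  0.001]
 [ 0.008  0.    -1.   ]]
```

View pics/w5z.png

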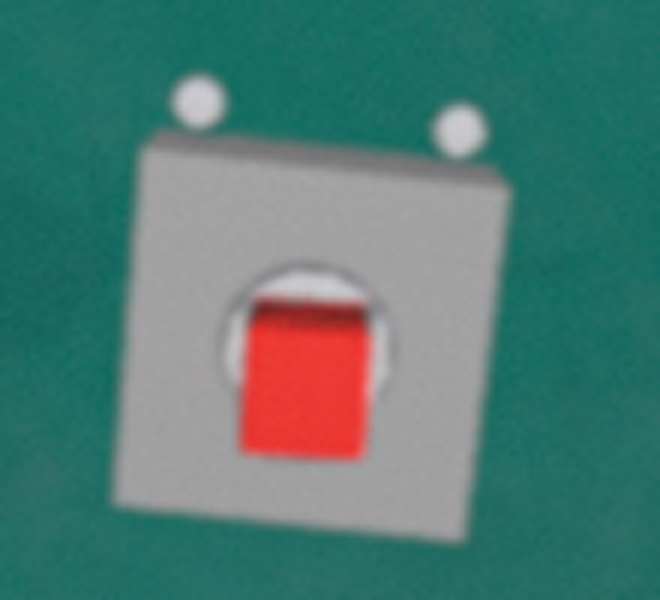

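Run:
```python
from h import *
st=bot.get_state(); T=R.from_quat(st['eef_rot']).as_matrix()
p=cams.get_image('wrist')
z=lambda c,r:(140+(r+.5)/6-.5,270+(c+.5)/6-.5)
for h in(.077,.080):
    q=[atz(p,z(*a),h) for a in [(252,322),(371,325),(362,460),(240,452)]]
    print(h,np.mean(q,0).round(4),[np.linalg.norm(q[i]-q[(i+1)%4]).round(4) for i in range(4)])
    X=np.mean(q,0); print((T.T@(np.array([X[0],X[1],.0495])-st['position'])).round(4))
for h in (.04,.043):
    q=[atz(p,z(*a),h) for a in [(145,148),(510,185),(465,540),(115,502)]]
    print('stand',h,np.mean(q,0).round(4),[np.linalg.norm(q[i]-q[(i+1)%4]).round(4) for i in range(4)])
    X=atz(p,z(307,342),h+.004);print('collar',X)
```

```text
0.077 [ 0.5229 -0.14    0.077 ] [np.float64(0.0165), np.float64(0.0192), np.float64(0.0172), np.float64(0.0185)]
[ 0.023  -0.0024  0.1515]
0.08 [ 0.5223 -0.1399  0.08  ] [np.float64(0.0163), np.float64(0.019), np.float64(0.017), np.float64(0.0183)]
[ 0.0236 -0.0023  0.1515]
stand 0.04 [ 0.5237 -0.14    0.04  ] [np.float64(0.0559), np.float64(0.0566), np.float64(0.0564), np.float64(0.0559)]
collar [ 0.52203089 -0.14013518  0.044     ]
stand 0.043 [ 0.5232 -0.14    0.043 ] [np.float64(0.0554), np.float64(0.0561), np.float64(0.0559), np.float64(0.0554)]
collar [ 0.52149608 -0.14006182  0.047     ]
```

>>> jog_arm(rows=[[2.3,-0.24,0,0.57,100],[2.3,-0.24,4,0.57,100],[2.3,-0.24,8,0.57,100],[2.3,-0.24,11,0.57,100],[2.3,-0.24,13,0.57,100],[2.3,-0.24,14.5,0.57,100],[2.3,-0.24,15,0.57,100],[2.3,-0.24,15,0.57,100]])

```text
clock: 10.95
position: [0.523, -0.1399, 0.0509]
eef_rot: [0.081, 0.997, 0.0, -0.004]
ft_force: [0.1, 0.0, -0.1]
finger_gap: 0.998
```

Run:
```python
from h import *
st=bot.get_state(); print(st['position'],R.from_quat(st['eef_rot']).as_matrix().round(3))
p=cams.get_image('wrist'); save(p,'w6')
p=cams.get_image('scene'); save(p,'s6')
cv2.imwrite('pics/s6z.png',cv2.resize(cv2.imread('pics/s6.png')[200:340,280:460],None,fx=4,fy=4,interpolation=cv2.INTER_CUBIC))
```

```text
[ 0.52297956 -0.13991678  0.05089758] [[-0.987  0.162 -0.008]
 [ 0.162  0.987  0.001]
 [ 0.009 -0.    -1.   ]]
```

View pics/w6.png

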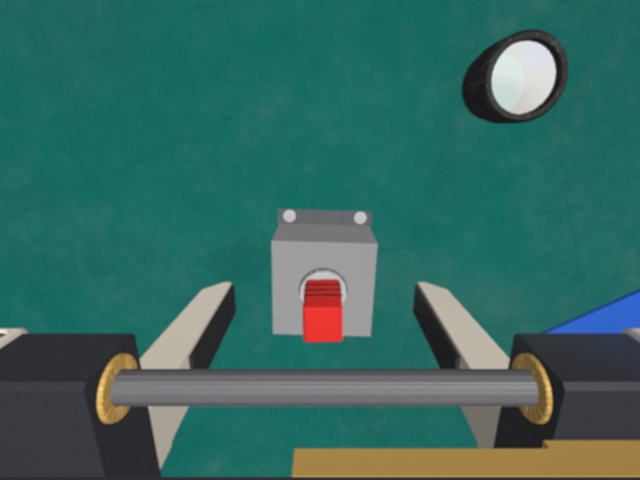

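View pics/s6z.png

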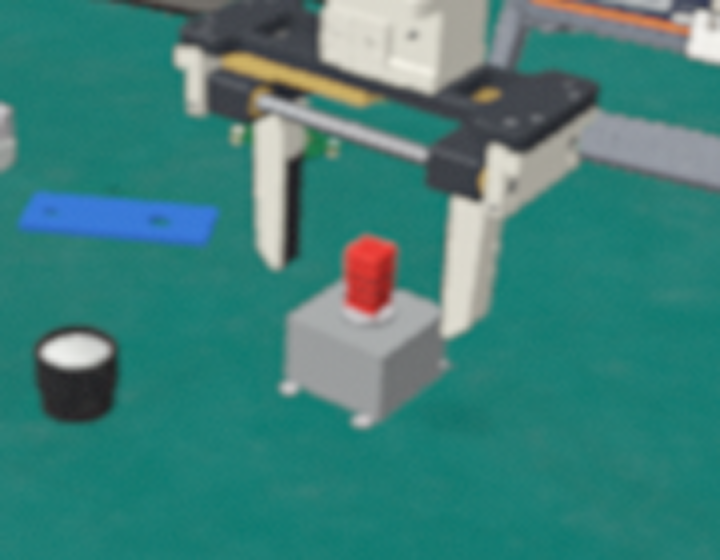

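>>> jog_arm(rows=[[0,0,0,0,15],[0,0,0,0,15],[0,0,0,0,15],[0,0,0,0,15],[0,0,0,0,15],[0,0,0,0,15],[0,0,0,0,15],[0,0,0,0,15],[0,0,0,0,15],[0,0,0,0,15]], squeeze=25)

```text
clock: 12.05
position: [0.524, -0.1405, 0.0524]
eef_rot: [0.082, 0.997, -0.0, -0.003]
ft_force: [-0.5, 0.2, -0.0]
finger_gap: 0.193
```

>>> jog_arm(rows=[[0,0,0,0,10],[0,0,0,0,10],[0,0,0,0,10]])

```text
clock: 12.35
position: [0.524, -0.1404, 0.0523]
eef_rot: [0.082, 0.997, -0.0, -0.003]
ft_force: [-0.2, -0.6, 0.1]
finger_gap: 0.193
```

>>> jog_arm(rows=[[0,0,-2,0,10],[0,0,-5,0,10],[0,0,-9,0,10],[0,2,-12,0,10],[-0.2,6,-13,-0.1,10],[-0.4,10,-13,-0.2,10],[-0.6,14,-13,-0.3,10],[-0.8,18,-13,-0.4,10],[-1,22,-13,-0.51,10],[-1.2,26,-13,-0.51,10]])

```text
clock: 13.35
position: [0.5789, 0.1158, 0.1819]
eef_rot: [0.046, 0.999, -0.0, -0.003]
ft_force: [0.1, -0.3, -0.8]
finger_gap: 0.188
```

Run:
```python
from h import *
st=bot.get_state(); print(st['position'],st['ft_force'],st['finger_gap']);T=R.from_quat(st['eef_rot']).as_matrix();print(T.round(3))
print((T.T@(np.array([.592,.186,.18])-st['position'])).round(4))
```

```text
[0.57892633 0.1158085  0.18189372] [ 0.12581648 -0.26832726 -0.78492744] 0.18756572284665307
[[-0.996  0.091 -0.006]
 [ 0.091  0.996 -0.   ]
 [ 0.006 -0.001 -1.   ]]
[-0.0066  0.0711  0.0018]
```

>>> jog_arm(rows=[[-0.3,3,0,0,10],[-0.66,6,0,0,10],[-0.66,7.1,0,0,10],[-0.66,7.1,2,0,10],[-0.66,7.1,4,0,10],[-0.66,7.1,6,0,10],[-0.66,7.1,7.5,0,10],[-0.66,7.1,7.5,0,10],[-0.66,7.1,7.5,0,10]])

```text
clock: 14.25
position: [0.5915, 0.1855, 0.107]
eef_rot: [0.046, 0.999, -0.0, -0.003]
ft_force: [0.1, -0.2, -1.4]
finger_gap: 0.195
```

Run:
```python
from h import *
st=bot.get_state(); print(st['position'],st['ft_force'],st['finger_gap']);T=R.from_quat(st['eef_rot']).as_matrix();print(T.round(3))
p=cams.get_image('wrist'); save(p,'w7')
p=cams.get_image('scene'); save(p,'s7')
r,c=map(int,proj(p,[.58,.186,.07])); print(r,c)
cv2.imwrite('pics/s7z.png',cv2.resize(cv2.imread('pics/s7.png')[r-70:r+50,c-80:c+60],None,fx=5,fy=5,interpolation=cv2.INTER_CUBIC))
```

```text
[0.59151552 0.1855282  0.10698865] [ 0.10266018 -0.17270038 -1.405535  ] 0.19481628901381073
[[-0.996  0.092 -0.007]
 [ 0.092  0.996 -0.   ]
 [ 0.007 -0.001 -1.   ]]
219 256
```

View pics/w7.png

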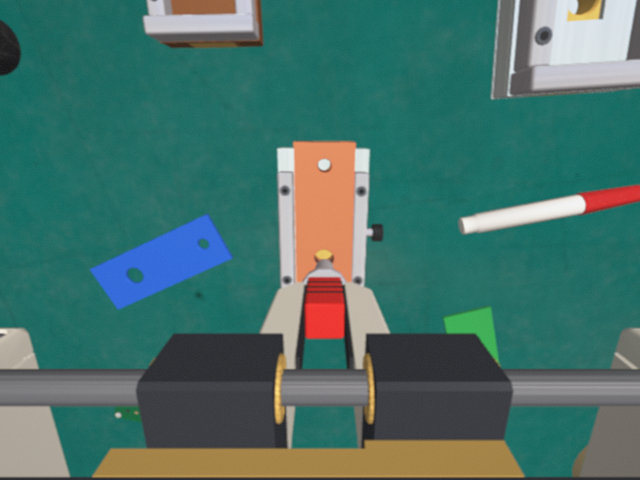

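View pics/s7z.png

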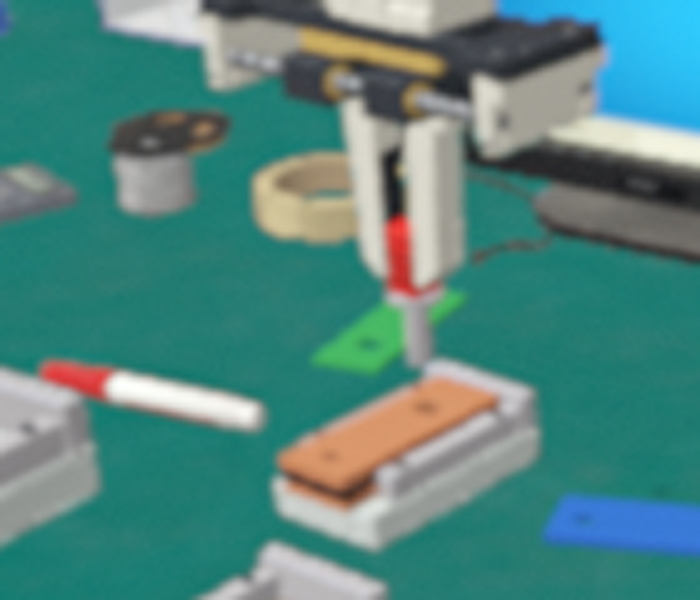

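>>> jog_arm(rows=[[0,0,0.6,0,10],[0,0,1.2,0,10],[0,0,1.7,0,10],[0,0,1.9,0,10],[0,0,1.9,0,10]])

```text
clock: 14.85
position: [0.5919, 0.1858, 0.0885]
eef_rot: [0.046, 0.999, -0.0, -0.003]
ft_force: [-0.2, -0.4, -0.9]
finger_gap: 0.195
```

Run:
```python
from h import *
st=bot.get_state(); print(st['position'],st['ft_force'],st['finger_gap']);T=R.from_quat(st['eef_rot']).as_matrix()
p=cams.get_image('wrist'); save(p,'w8')
cv2.imwrite('pics/w8z.png',cv2.resize(cv2.imread('pics/w8.png')[160:320,260:400],None,fx=5,fy=3.75,interpolation=cv2.INTER_CUBIC))
s=cams.get_image('scene'); save(s,'s8')
r,c=map(int,proj(s,[.59,.186,.05])); print(r,c)
cv2.imwrite('pics/s8z.png',cv2.resize(cv2.imread('pics/s8.png')[r-30:r+30,c-40:c+40],None,fx=10,fy=10,interpolation=cv2.INTER_CUBIC))
tip=st['position']+T@[0,0,.0463]; print(tip, proj(p,tip),proj(s,tip),proj(s,[.592,.186,.038]))
```

```text
[0.59187818 0.18579358 0.08852437] [-0.21239613 -0.37835562 -0.93682803] 0.19521504209583962
225 259
[0.591627   0.18579824 0.04222505] (np.float64(264.8398114791016), np.float64(323.23171864431123)) (np.float64(228.24176706166108), np.float64(260.1022719623201)) (np.float64(229.73824449866538), np.float64(260.25244314333406))
```

View pics/w8z.png

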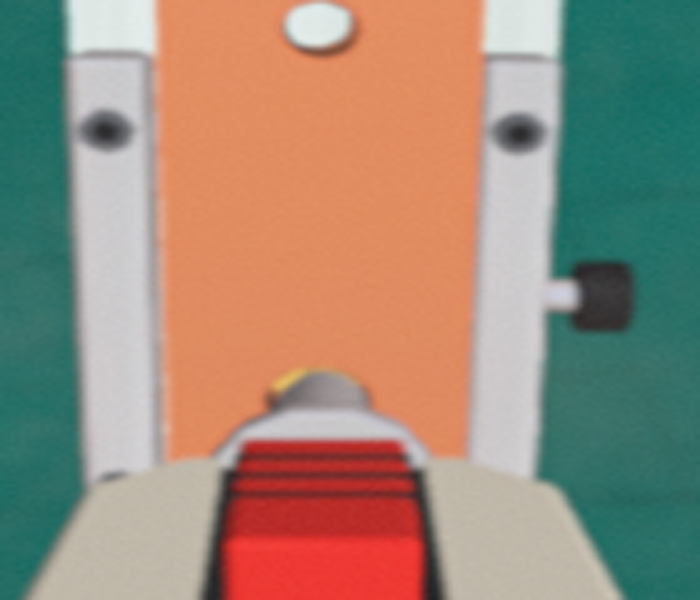

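View pics/s8z.png

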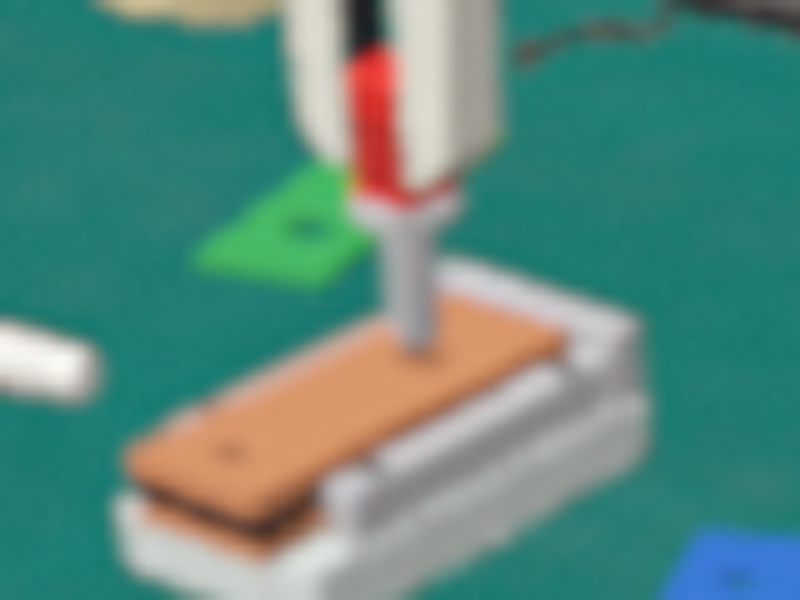

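Run:
```python
from h import *
p=cams.get_image('wrist'); save(p,'w9')
z=lambda c,r:(160+(r+.5)/3.75-.5,260+(c+.5)/5-.5)
u=np.array([.9957,-.093,0])
a=atz(p,z(318,367),.038); print('hole',a+.007*u)
for h in(.0422,.0452): print('tip',h,atz(p,z(320,371),h)+.005*u)
print('small',atz(p,z(319,26),.038), 'hole from small',atz(p,z(319,26),.038)+.0645*u)
i=cv2.imread('pics/w9.png')[230:285,290:355]
cv2.imwrite('pics/w9z.png',cv2.resize(i,None,fx=10,fy=10,interpolation=cv2.INTER_CUBIC))
```

```text
hole [0.59591933 0.1855304  0.038     ]
tip 0.0422 [0.59313957 0.18605926 0.0422    ]
tip 0.0452 [0.59202755 0.18616609 0.0452    ]
small [0.53034546 0.19173271 0.038     ] hole from small [0.59456811 0.18573421 0.038     ]
```

View pics/w9z.png

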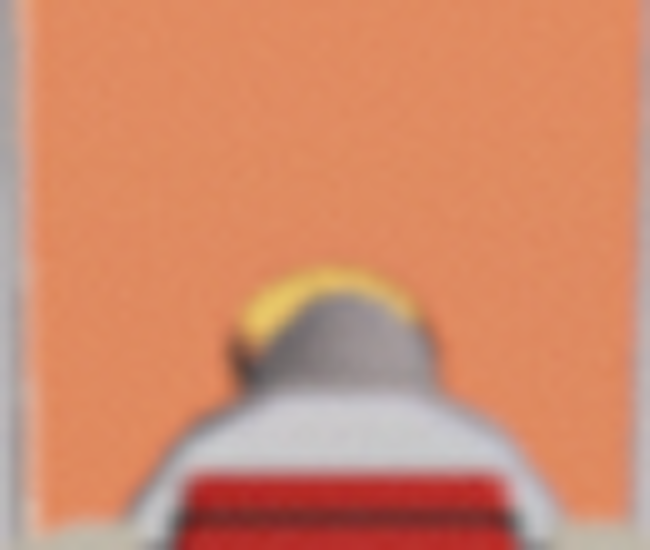

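>>> jog_arm(rows=[[-0.1,-0.03,0,0,10],[-0.2,-0.06,0,0,10],[-0.2,-0.06,0,0,10],[-0.2,-0.06,0,0,10]])

```text
clock: 15.4
position: [0.5945, 0.1851, 0.0895]
eef_rot: [0.046, 0.999, 0.0, -0.002]
ft_force: [1.0, -0.1, -1.5]
finger_gap: 0.188
```

Run:
```python
from h import *
print(bot.get_state()['position'])
p=cams.get_image('wrist'); save(p,'w10')
i=cv2.imread('pics/w10.png')[225:280,290:355]
cv2.imwrite('pics/w10z.png',cv2.resize(i,None,fx=10,fy=10,interpolation=cv2.INTER_CUBIC))
```

```text
[0.59452502 0.18513511 0.08953485]
```

View pics/w10z.png

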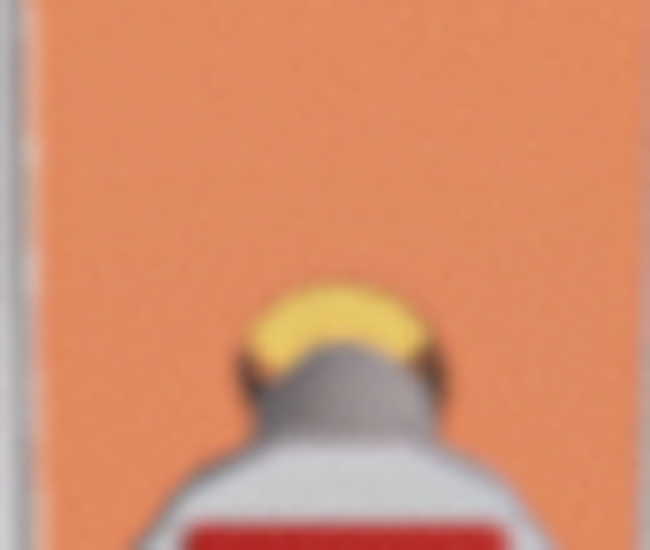

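Run:
```python
from h import *
p=cams.get_image('wrist')
z=lambda c,r:(225+(r+.5)/10-.5,290+(c+.5)/10-.5)
u=np.array([.9957,-.093,0])
print('hole',atz(p,z(344,285),.038)+.007*u)
for h in(.0432,.0462): print('tip',h,atz(p,z(347,342),h)+.005*u)
```

```text
hole [0.59509162 0.18554012 0.038     ]
tip 0.0432 [0.59515214 0.18573272 0.0432    ]
tip 0.0462 [0.59403649 0.18583363 0.0462    ]
```

>>> jog_arm(rows=[[0,0,0.15,0,10],[0,0,0.3,0,10],[0,0,0.45,0,10],[0,0,0.6,0,10]])

```text
clock: 15.9
position: [0.5943, 0.1851, 0.0833]
eef_rot: [0.046, 0.999, 0.0, -0.002]
ft_force: [0.2, 0.4, -1.4]
finger_gap: 0.192
```

>>> jog_arm(rows=[[0,0,0.1,0,10],[0,0,0.2,0,10],[0,0,0.3,0,10]])

```text
clock: 16.2
position: [0.5943, 0.1851, 0.0801]
eef_rot: [0.046, 0.999, 0.0, -0.002]
ft_force: [0.4, 0.5, -0.5]
finger_gap: 0.194
```

>>> jog_arm(rows=[[0,0,0.1,0,10],[0,0,0.2,0,10],[0,0,0.3,0,10]])

```text
clock: 16.5
position: [0.5943, 0.1851, 0.077]
eef_rot: [0.046, 0.999, 0.0, -0.002]
ft_force: [0.3, -0.8, -0.6]
finger_gap: 0.194
```

>>> jog_arm(rows=[[0,0,0.1,0,10],[0,0,0.2,0,10],[0,0,0.3,0,10],[0,0,0.4,0,10]])

```text
clock: 16.9
position: [0.5943, 0.1851, 0.073]
eef_rot: [0.046, 0.999, 0.0, -0.002]
ft_force: [-0.0, 0.0, -0.2]
finger_gap: 0.194
```

>>> jog_arm(rows=[[0,0,0.1,0,10],[0,0,0.2,0,10],[0,0,0.3,0,10],[0,0,0.4,0,10]])

```text
clock: 17.3
position: [0.5942, 0.1851, 0.0689]
eef_rot: [0.046, 0.999, 0.0, -0.002]
ft_force: [-0.1, -0.1, -1.2]
finger_gap: 0.194
```

>>> jog_arm(rows=[[0,0,0.05,0,10],[0,0,0.1,0,10],[0,0,0.15,0,10],[0,0,0.2,0,10]])

```text
clock: 17.7
position: [0.5943, 0.1852, 0.0669]
eef_rot: [0.046, 0.999, 0.0, -0.002]
ft_force: [-0.2, -1.3, -1.3]
finger_gap: 0.192
```

Now feel for the carriage in small steps.

>>> jog_arm(rows=[[0,0,0.05,0,10],[0,0,0.1,0,10],[0,0,0.15,0,10],[0,0,0.2,0,10]])

```text
clock: 18.1
position: [0.5942, 0.1852, 0.0648]
eef_rot: [0.046, 0.999, 0.0, -0.002]
ft_force: [0.8, 0.1, -0.2]
finger_gap: 0.193
```

>>> jog_arm(rows=[[0,0,0.05,0,10],[0,0,0.1,0,10]])

```text
clock: 18.3
position: [0.5943, 0.1851, 0.0638]
eef_rot: [0.046, 0.999, 0.0, -0.002]
ft_force: [0.3, -0.3, -0.8]
finger_gap: 0.191
```

>>> jog_arm(rows=[[0,0,0.05,0,10],[0,0,0.1,0,10]])

```text
clock: 18.5
position: [0.5946, 0.1852, 0.0633]
eef_rot: [0.046, 0.999, 0.0, -0.002]
ft_force: [-2.0, -1.1, 5.4]
finger_gap: 0.189
```

>>> jog_arm(rows=[[0.1,0,0.04,0,10],[0.2,0,0.04,0,10],[0.3,0,0.04,0,10]])

```text
clock: 18.8
position: [0.5921, 0.1855, 0.0634]
eef_rot: [0.046, 0.999, 0.0, -0.001]
ft_force: [1.4, -0.6, 2.5]
finger_gap: 0.194
```

>>> jog_arm(rows=[[0.1,0,0.04,0,10],[0.2,0,0.04,0,10]])

```text
clock: 19.0
position: [0.5905, 0.1857, 0.0633]
eef_rot: [0.046, 0.999, 0.0, -0.001]
ft_force: [2.4, -0.6, 3.9]
finger_gap: 0.189
```

>>> jog_arm(rows=[[0.1,0,0.04,0,10],[0.2,0,0.04,0,10]])

```text
clock: 19.2
position: [0.5889, 0.1858, 0.0633]
eef_rot: [0.046, 0.999, 0.0, -0.0]
ft_force: [2.6, -1.2, 4.0]
finger_gap: 0.189
```

>>> jog_arm(rows=[[0.1,0,0.04,0,10],[0.2,0,0.04,0,10],[0.3,0,0.04,0,10]])

```text
clock: 19.5
position: [0.5862, 0.1861, 0.0633]
eef_rot: [0.046, 0.999, 0.0, 0.0]
ft_force: [3.5, -0.5, 5.4]
finger_gap: 0.192
```

>>> jog_arm(rows=[[0.1,0,0.04,0,10],[0.2,0,0.04,0,10],[0.3,0,0.04,0,10]])

```text
clock: 19.8
position: [0.5835, 0.1864, 0.0633]
eef_rot: [0.046, 0.999, 0.0, 0.001]
ft_force: [1.9, -0.9, 5.3]
finger_gap: 0.19
```

>>> jog_arm(rows=[[0.1,0,0.04,0,10],[0.2,0,0.04,0,10],[0.3,0,0.04,0,10]])

```text
clock: 20.1
position: [0.5808, 0.1867, 0.0633]
eef_rot: [0.046, 0.999, 0.001, 0.001]
ft_force: [2.7, -1.5, 5.8]
finger_gap: 0.196
```

>>> jog_arm(rows=[[0.1,0,0.04,0,10],[0.2,0,0.04,0,10],[0.3,0,0.04,0,10]])

```text
clock: 20.4
position: [0.5781, 0.187, 0.0632]
eef_rot: [0.046, 0.999, 0.001, 0.002]
ft_force: [3.6, -1.8, 4.9]
finger_gap: 0.191
```

>>> jog_arm(rows=[[0.1,0,0.04,0,10],[0.2,0,0.04,0,10],[0.3,0,0.04,0,10]])

```text
clock: 20.7
position: [0.5753, 0.1873, 0.0631]
eef_rot: [0.046, 0.999, 0.001, 0.002]
ft_force: [2.5, -1.2, 4.9]
finger_gap: 0.195
```

>>> jog_arm(rows=[[0.1,0,0.04,0,10],[0.2,0,0.04,0,10],[0.3,0,0.04,0,10]])

```text
clock: 21.0
position: [0.5716, 0.1872, 0.0618]
eef_rot: [0.046, 0.999, 0.0, 0.001]
ft_force: [4.1, -1.9, 0.4]
finger_gap: 0.191
```

>>> jog_arm(rows=[[0.1,0,0.04,0,10],[0.2,0,0.04,0,10],[0.3,0,0.04,0,10]])

```text
clock: 21.3
position: [0.5681, 0.1873, 0.0608]
eef_rot: [0.046, 0.999, 0.0, 0.001]
ft_force: [3.4, -1.9, -1.5]
finger_gap: 0.192
```

>>> jog_arm(rows=[[0,0,0.05,0,10],[0,0,0.1,0,10]])

```text
clock: 21.5
position: [0.5681, 0.1873, 0.0598]
eef_rot: [0.046, 0.999, 0.0, 0.001]
ft_force: [3.5, -2.5, 0.5]
finger_gap: 0.194
```

>>> jog_arm(rows=[[-0.05,-0.03,0.02,0,10],[-0.1,-0.05,0.05,0,10],[-0.1,-0.05,0.1,0,10]])

```text
clock: 21.8
position: [0.5684, 0.1869, 0.0584]
eef_rot: [0.046, 0.999, 0.0, -0.0]
ft_force: [0.5, 0.2, -0.7]
finger_gap: 0.192
```

>>> jog_arm(rows=[[0,0,0.05,0,10],[0,0,0.1,0,10]])

```text
clock: 22.0
position: [0.5684, 0.187, 0.0573]
eef_rot: [0.046, 0.999, 0.0, -0.0]
ft_force: [1.8, -0.6, -0.6]
finger_gap: 0.189
```

Descending freely. Home is TCP ≈ 0.0503.

>>> jog_arm(rows=[[0,0,0.07,0,10],[0,0,0.15,0,10]])

```text
clock: 22.2
position: [0.5685, 0.187, 0.0558]
eef_rot: [0.046, 0.999, 0.0, 0.0]
ft_force: [1.4, -0.7, 0.3]
finger_gap: 0.191
```

>>> jog_arm(rows=[[0,0,0.07,0,10],[0,0,0.15,0,10]])

```text
clock: 22.4
position: [0.5686, 0.187, 0.0543]
eef_rot: [0.046, 0.999, 0.0, 0.0]
ft_force: [1.9, -1.4, 0.6]
finger_gap: 0.186
```

>>> jog_arm(rows=[[0,0,0.07,0,10],[0,0,0.15,0,10]])

```text
clock: 22.6
position: [0.5687, 0.187, 0.0528]
eef_rot: [0.046, 0.999, 0.0, 0.0]
ft_force: [2.1, -0.2, 0.2]
finger_gap: 0.19
```

>>> jog_arm(rows=[[0,0,0.05,0,10],[0,0,0.1,0,10]])

```text
clock: 22.8
position: [0.5687, 0.187, 0.0518]
eef_rot: [0.046, 0.999, 0.0, 0.0]
ft_force: [3.3, -1.0, 0.3]
finger_gap: 0.194
```

>>> jog_arm(rows=[[-0.03,0,0.05,0,10],[-0.03,0,0.1,0,10]])

```text
clock: 23.0
position: [0.569, 0.187, 0.051]
eef_rot: [0.046, 0.999, 0.0, 0.0]
ft_force: [-1.1, -0.8, 4.8]
finger_gap: 0.195
```

>>> jog_arm(rows=[[0,0,0.05,0,10],[0,0,0.07,0,10]])

```text
clock: 23.2
position: [0.5691, 0.1871, 0.0509]
eef_rot: [0.046, 0.999, 0.0, 0.0]
ft_force: [-2.2, -1.0, 5.9]
finger_gap: 0.19
```

>>> jog_arm(rows=[[0,0,0.05,0,10],[0,0,0.07,0,10]])

```text
clock: 23.4
position: [0.5693, 0.1873, 0.0509]
eef_rot: [0.046, 0.999, 0.0, 0.001]
ft_force: [-2.5, -0.8, 7.7]
finger_gap: 0.192
```

>>> jog_arm(rows=[[0,0,0,0,60],[0,0,0,0,60],[0,0,0,0,60],[0,0,0,0,60],[0,0,0,0,60],[0,0,0,0,60]])

```text
clock: 24.0
position: [0.5692, 0.1872, 0.0508]
eef_rot: [0.046, 0.999, 0.0, 0.0]
ft_force: [0.5, 0.6, -0.2]
finger_gap: 0.595
```

>>> jog_arm(rows=[[0,0,-2,0,60],[0,0,-5,0,60],[0,0,-9,0,60],[-3,0,-13,0,60],[-3,0,-14,0,60],[-3,0,-14,0,60]])

```text
clock: 24.6
position: [0.6008, 0.1846, 0.1936]
eef_rot: [0.046, 0.999, 0.001, 0.003]
ft_force: [0.0, 0.6, -0.6]
finger_gap: 0.597
```

Run:
```python
from h import *
print(bot.get_state()['position'])
p=cams.get_image('wrist'); save(p,'w11')
r,c=map(int,proj(p,[.565,.187,.04]))
cv2.imwrite('pics/w11z.png',cv2.resize(cv2.imread('pics/w11.png')[max(r-70,0):r+80,c-70:c+70],None,fx=4,fy=4,interpolation=cv2.INTER_CUBIC))
s=cams.get_image('scene'); save(s,'s11')
r,c=map(int,proj(s,[.57,.186,.05]))
cv2.imwrite('pics/s11z.png',cv2.resize(cv2.imread('pics/s11.png')[r-30:r+30,c-40:c+40],None,fx=10,fy=10,interpolation=cv2.INTER_CUBIC))
for k,h in((.075,'head'),(.042,'collar top'),(.05,'if +8')): print(h,proj(s,[.5695,.187,k]))
print(r,c)
```

```text
[0.6008445  0.18458305 0.19362903]
head (np.float64(219.06128605947833), np.float64(252.94382380171737))
collar top (np.float64(231.69014748539115), np.float64(254.02275590388743))
if +8 (np.float64(228.6625615561238), np.float64(253.76409761783938))
228 254
```

View pics/w11z.png

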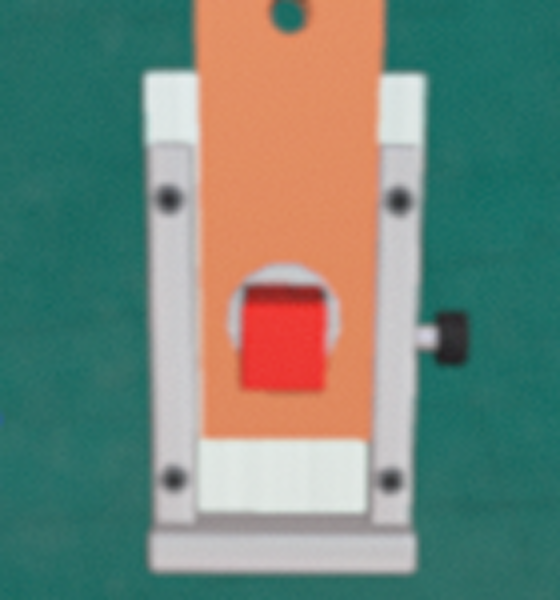

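View pics/s11z.png

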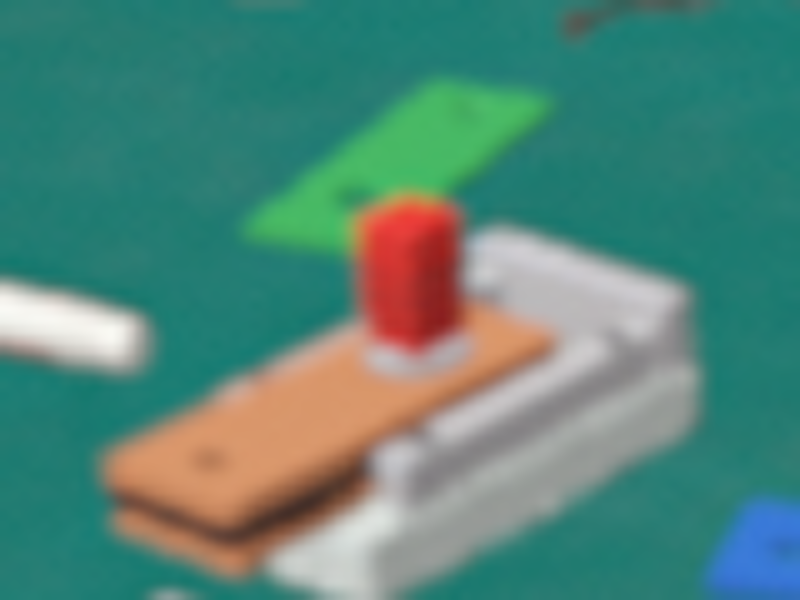

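Run:
```python
from h import *
s=bot.get_state(); print(s['clock'],s['ft_force'],s['finger_gap'])
print(ticket.sign_off())
```

```text
24.7 [ 0.37623856 -0.02133748 -0.30728811] 0.6008448496030591
the job is handed in; nothing more can be done
None
```

The pin is home in the bush through all three links. I released it and handed the job in at 24.7 s; sign-off gave no verdict.

**What I did**
- I pushed the three links against the end stop with the shut fingers, at about 10 N.
- I took the pin from its stand and lowered it through the lined-up holes. It touched the carriage at about 5 N.
- I dragged the pin and stack gently along −x. The bush turned up roughly 25 mm from the line-up point, about nest x = 5 mm. The pin then went down with little resistance until the collar met the top link, at about 8 N.

**Last checks**
- **Pictures:** the last two show the pin upright with its collar on the top link. The stack is flat and the ends of the three layers are in line.
- **Gripper:** it was open and clear of everything, with about 0.5 N at the wrist.
- **Pin height:** the collar met the top link at a tool height about 0.6 mm above the one I calculated. That puts the tip at about 4.6 mm instead of 4 mm, within the 2.5 mm allowed.
- **Hole position:** the camera readings of the hole differed by up to about 5 mm between views. I steered the pin in by comparing tip and hole in the same picture.
- **Not measured:** I did not measure the bystanders again at the end. The arm never worked close to them.

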